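# Make up two pull-off test trays

## Task

Make up the two pull-off test trays from the parts laid out on the bench: the tray with the concrete slab gets the draw bolt, the round disc and the core bit, and the tray with the painted steel panel gets the small dolly and the bearing ring. Put each part on its own printed outline - the bolt laid along its outline, the disc and ring flat, the dolly on its foot and the core bit standing on its crown - and let go. The square pull plate is for another job; leave it where it lies.

Things in the scene. Friction and masses are not known exactly. Their poses are not given: they have to be found in the camera images.
- tray_concrete: Fixed tray (all in mm): 250 (x) x 260, rim 18 high, lined with dark rubber 6 above the bench. Origin: centre of underside; x to the back, y left seen from the robot. Back half: ribbed concrete slab, 48 high, x +12 to +112. White outlines in front, at x -65: y +80 draw bolt (lies along x, either way round); y 0 round disc (circle with dot); y -80 core bit (broken circle).
- tray_panel: Second fixed tray (all in mm), same size, rim, rubber lining (6 above the bench), origin and axes. Back half: flat grey-painted steel panel 100 x 150 on wooden battens, top 23 high, x +12 to +112. White outlines in front, at x -65: y +55 dolly (small circle); y -55 bearing ring (double circle).
- disc: Round steel test disc, diameter 50 mm, 25 mm high, lying flat, small dark threaded hole (10 mm) in the middle of its top. Loose, about 0.36 kg. Origin at the centre of its underside, z up.
- draw_bolt: Steel draw bolt lying down, 99 mm long: 10 mm shaft along its x, 18 mm ball head at the +x end, dark hexagon nut (17 across flats, 10 long) centred at x -28.5, whose flats keep it from rolling. Origin on the shaft's axis at mid-length, 8.7 mm above what it lies on; bare shaft to grip from x -23 to +31. Loose, 0.09 kg.
- core_bit: Steel core bit standing on its crown, shank up: barrel of 57 mm diameter and 60 mm height with a segmented crown at the bottom, a 24 mm collar up to 64 mm, and above it a round shank of 15 mm diameter from 64 to 104 mm, to be gripped. Loose, about 0.34 kg. Origin at the centre of the crown's underside, z up.
- dolly: Small aluminium dolly (pull stub) standing on its foot: foot 20 mm diameter and 9 mm high, waist of 10 mm, head of 16 mm diameter at the top, 29 mm high in all. Loose, about 0.045 kg. Origin at the centre of its underside, z up.
- bearing_ring: Flat steel bearing ring lying on the bench, outer diameter 50 mm, bore 30 mm, 15 mm high. Loose, about 0.14 kg. Origin at the centre of its underside, z up.
- square_plate: Square steel pull plate 50 x 50 mm, 20 mm high, with a small dark threaded hole in the middle of its top. It lies among the parts but belongs to neither tray: leave it alone. Loose. Origin at the centre of its underside, z up.

How it is judged (in metres and radians):
At the end, for the whole second after the job is handed in: Each part at rest in its tray, centred on its own outline within 12 mm in the tray's x and y, down on the rubber (within 4 mm); the bolt along the tray's x axis within 0.25 rad, either way round; the others upright within 0.1 rad. The square plate within 15 mm of where it was (x of draw_bolt in the frame of tray_concrete between -0.077 and -0.053 m and y of draw_bolt in the frame of tray_concrete between 0.068 and 0.092 m and z of draw_bolt in the frame of tray_concrete between 0.0107 and 0.0187 m and linear speed of each of draw_bolt, disc, core_bit, dolly, bearing_ring below 0.02 m/s and angle between the x axis of draw_bolt and the x axis of tray_concrete, either way round below 0.25 rad and x of disc in the frame of tray_concrete between -0.077 and -0.053 m and y of disc in the frame of tray_concrete between -0.012 and 0.012 m and z of disc in the frame of tray_concrete between 0.002 and 0.01 m and angle between each of disc, core_bit, dolly, bearing_ring's own z axis and vertical below 0.1 rad and x of core_bit in the frame of tray_concrete between -0.077 and -0.053 m and y of core_bit in the frame of tray_concrete between -0.092 and -0.068 m and z of core_bit in the frame of tray_concrete between 0.002 and 0.01 m and x of dolly in the frame of tray_panel between -0.077 and -0.053 m and y of dolly in the frame of tray_panel between 0.043 and 0.067 m and z of dolly in the frame of tray_panel between 0.002 and 0.01 m and x of bearing_ring in the frame of tray_panel between -0.077 and -0.053 m and y of bearing_ring in the frame of tray_panel between -0.067 and -0.043 m and z of bearing_ring in the frame of tray_panel between 0.002 and 0.01 m and distance of square_plate from where it was at the start of the episode below 0.015 m); the robot touches nothing.
It fails at once if the square pull plate is moved more than 15 mm or lifted (distance of square_plate from where it was at the start of the episode above 0.015 m).
It also fails if it takes over 115 s, if anything falls off the work surface, if the arm or the gripper's body presses on something with over 40 N, if the wrist force passes 120 N, or if a joint passes its speed limit or range.

## Robot

A 6-joint arm with a two-finger parallel gripper is mounted at the origin on the work surface. World frame = base frame: x ahead of the robot, y to its left, z up, the work surface at z = 0. Lengths are in m, angles in degrees, forces in N, time in s.
With the tool pointing down it reaches from about 0.275 to 0.85 m from the base axis. Payload 5.2 kg.
Tool frame: the origin (TCP) lies midway between the tips of the shut fingers; the grasp point (between the pads) lies 19 mm behind it (env.grasp_offset is the distance from the TCP to the grasp point, in m); z points along the fingers, x is the direction in which the jaws open and shut, and the axes are right-handed (so a half turn about z gives the same grasp; the last joint's range is limited). The gripper opens to 85 mm and grips with 20 to 120 N. Pads are 22 mm wide; open, the fingers measure 114 mm over their backs; the gripper's body (76 mm by 85 mm) begins 54 mm behind the grasp point. The pads swing forward as they close: fully open they stand 13 mm farther back than shut.
Start: joints at [-80.833, 14.817, 87.949, -0, 77.235, -11.62], TCP at [0.195, -0.514, 0.231] pointing down, gripper open.
Joint ranges: [-179.93, 179.93], [-52.35, 119.4], [10.71, 147.94], [-69.91, 249.91], [12.55, 155.21], [-178.61, 178.61]. Speed limits (degrees/s): [147.25, 147.25, 180, 180, 180, 180].

## Interface

Orientations are given as [roll, pitch, yaw] about the fixed x, y, z axes, in that order (R = Rz(yaw) Ry(pitch) Rx(roll)).
In Python, from plant import env gives the robot as it stands.
- The arm moves only by the shell command python3 -m jog 'ROWS' [FORCE]. ROWS is a JSON object of lists of equal length, an entry for each row: "offset": the shift along the world's x, y, z in mm, a list of three; "dr": the turn, a rotation vector about the world's x, y, z in degrees, a list of three; "grip": the gripper command: -1 is fully open, 1 is shut, values between are in proportion. A call has 1 to 8 rows; each row shifts and turns the commanded pose from where the row before left it; what a row does not reach is not made up. A row lasts 1/8 s, in which the tool goes at most 62.5 mm and 10.7 degrees, less where a joint would pass 70% of its speed; a pose out of reach is approached as far as the arm can. A call with a gripper value outside its range is refused whole. The fingers move at their own pace and stop on an object; FORCE is the grip in N (left out, the last holds). Time passes only in rows, so rows that do not move let the fingers close. It gives the time, the measured TCP pose, the force and the opening at its end, in the units of the state.
- env.read_state(): the state, without advancing time (a new reading comes with each control period).
- env.grab_frame(name): name is "scene" or "top"; returns a dict with "frame" (384x512x3 uint8, red, green, blue), "z_map" (384x512 float32, m along the optical axis (not along the pixel's ray), 0 where there is no reading), "fx", "fy", "cx", "cy" (pixels), "rvec" (rotation vector, rad) and "tvec" (3), from world to camera coordinates, as OpenCV has them. Camera axes: x right, y down, z forward; pixel columns grow to the right and rows downward; lengths in m; the calibration is good to about 2 mm. A picture is of the moment at which its call begins.
- env.close_job(): hands the job in, once; it reports no verdict.
Trained networks look in the newest picture that a camera, given by its name, has taken for a name from the list of things; names that differ only in an ending like _2 or _b are one class to them, and where a whole thing is asked for, a point or a joint stands for the part that bears it (a point fixed in the world has none). Each returns a list of dicts, best first, with "confidence" (0 to 1); they miss things now and then, are a little off and sometimes report something else, mostly with a low value. They report only what shows in the picture. A call takes as long as a camera call.
- env.find_in(camera, query): "bbox" ([left, top, right, bottom] in pixels, round what is visible of it).
- env.tip_of(camera, query): "position" ([column, row] in pixels: a listed point, or the origin of a listed thing).
The state is a dict: "time": time; "q": joint angles; "qvel": joint speeds; "joint_efforts": joint torques, N m; "tcp_pos": TCP position; "eef_rot": TCP orientation; "force": force on the tool from outside, world axes, zero at the start; "moment": the same for the moment, N m; "grip_width": opening from 0.0 (shut) to 1.0 (fully open).
Only numpy, scipy, OpenCV 4.12 (cv2) and the standard library are available. Lean on these libraries where they do the work, as an engineer would, in place of code of your own. Each camera call takes 0.05 s, during which the arm holds its last target. There are 200 camera calls.

## Working session

There is one attempt and no reset: what is moved stays moved. The work goes in short steps, Python scripts to look and compute and a shell command to move; the robot and the scene stay as the last step left them, time stands still between calls to the robot, and variables do not carry over. Pictures are saved under pics/ and viewed, about 12 in all and at most 16, crops included, and the job is handed in when it is done.

```bash
ls; mkdir -p pics; cat > h.py <<'E'
import numpy as np, cv2
from plant import env
def cam(n):
    f=env.grab_frame(n); f['R']=cv2.Rodrigues(np.array(f['rvec'],float))[0]; f['t']=np.array(f['tvec'],float).ravel(); return f
def at_z(f,u,v,z):
    d=f['R'].T@np.array([(u-f['cx'])/f['fx'],(v-f['cy'])/f['fy'],1]); c=-f['R'].T@f['t']
    return c+d*(z-c[2])/d[2]
def cloud(f):
    z=f['z_map'].astype(float); v,u=np.mgrid[:z.shape[0],:z.shape[1]]
    P=np.stack([(u-f['cx'])/f['fx']*z,(v-f['cy'])/f['fy']*z,z],-1)
    W=(P-f['t'])@f['R']; W[z==0]=np.nan; return W
def save(f,name): cv2.imwrite('pics/'+name,f['frame'][...,::-1])
E
python3 - <<'E'
from h import *
print(env.read_state())
hs={'tray_concrete':0.018,'tray_panel':.018,'disc':.025,'draw_bolt':.0087,'core_bit':.104,'dolly':.029,'bearing_ring':.015,'square_plate':.02}
for n in ['top','scene']:
    f=cam(n); save(f,n+'0.png'); print(n,-f['R'].T@f['t'],f['fx'])
    for q in hs:
        b=env.find_in(n,q)[:2]; o=env.tip_of(n,q)[:2]
        print(q,[(np.round(x['bbox']),round(x['confidence'],2)) for x in b],[(np.round(x['position'],1),round(x['confidence'],2),at_z(f,*x['position'],0.0087 if q=='draw_bolt' else 0).round(4)[:2]) for x in o])
E
```

```text
pics
{'time': 0.0, 'q': array([-8.08304272e+01,  1.48579361e+01,  8.80135851e+01, -8.62439601e-04,
        7.72341441e+01, -1.16182586e+01]), 'qvel': array([ 0.02238405, -0.02867384, -0.01688577,  0.00280053, -0.03293842,
        0.01525394]), 'joint_efforts': array([-2.05700220e-03, -4.46042705e+01, -2.90570784e+01, -6.18429967e-04,
        1.17626137e-02, -1.40188511e-06]), 'tcp_pos': array([ 0.19513959, -0.51363375,  0.23046956]), 'eef_rot': array([-1.79979544e+02,  1.03669690e-01, -6.92119587e+01]), 'force': array([ 0.68059838, -0.9129992 ,  0.65690013]), 'moment': array([ 0.05612047, -0.01526233,  0.00272961]), 'grip_width': 1.000730558386513}
top [0.49146556 0.01729014 0.89466101] 401.815474532656
tray_concrete [(array([122.,  59., 251., 184.]), 0.91)] [(array([182.6, 121.7]), 0.6, array([0.7223, 0.1741])), (array([173.9, 246.5]), 0.34, array([0.4418, 0.1828]))]
tray_panel [(array([271.,  73., 403., 187.]), 0.86)] [(array([334.5, 131.8]), 0.94, array([ 0.7078, -0.1705]))]
disc [(array([102., 229., 129., 249.]), 0.86)] [(array([117.8, 242.7]), 0.9, array([0.4474, 0.3064]))]
draw
[... 792 characters left out ...]
0.94, array([0.4572, 0.3084])), (array([236.1, 146.4]), 0.66, array([ 0.4449, -0.205 ]))]
draw_bolt [] [(array([234.1, 143.9]), 0.66, array([ 0.4479, -0.2095]))]
core_bit [(array([188., 102., 214., 139.]), 0.74)] [(array([199.1, 135.5]), 0.75, array([ 0.4862, -0.3164]))]
dolly [(array([346., 208., 355., 225.]), 0.42)] [(array([235.8, 145.7]), 0.7, array([ 0.4434, -0.2077])), (array([353. , 217.2]), 0.54, array([0.4271, 0.1862]))]
bearing_ring [(array([307., 185., 325., 200.]), 0.52), (array([380., 237., 406., 259.]), 0.52)] [(array([315.4, 195.6]), 0.78, array([0.4354, 0.0749]))]
square_plate [(array([251., 160., 278., 185.]), 0.92)] [(array([263.5, 173.8]), 0.64, array([ 0.4703, -0.0747]))]
```

```bash
python3 - <<'E'
from h import *
f=cam('top'); save(f,'t.png'); im=cv2.imread('pics/t.png')
cv2.imwrite('pics/c1.png',cv2.resize(im[215:280,90:440],None,fx=2.2,fy=2.2,interpolation=2))
a=cv2.resize(im[50:280,90:440],None,fx=2.28,fy=2.28,interpolation=cv2.INTER_CUBIC);cv2.imwrite('pics/c1.png',a)
W=cloud(f)
hs={'disc':((100,222,132,255),.018,.03),'dolly':((160,238,190,262),.02,.035),'ring':((205,232,245,272),.009,.02),'plate':((262,218,308,260),.014,.026),
'bolt':((330,222,366,280),.005,.03),'shank':((380,215,435,262),.08,.115),'barrel':((380,215,435,262),.053,.066)}
for k,((l,t,r,b),a,c) in hs.items():
    P=W[t:b,l:r].reshape(-1,3); P=P[(P[:,2]>a)&(P[:,2]<c)]
    if len(P)<5: print(k,len(P)); continue
    mn,mx=P.min(0),P.max(0); rc=cv2.minAreaRect((P[:,:2]*1000).astype('f4'))
    print(k,len(P),'mid',((mn+mx)/2).round(4),'ext',(mx-mn).round(4),'med',np.median(P,0).round(4),[np.round(x,1) for x in rc])
# trays: rim & bench
for k,(l,t,r,b) in {'conc':(110,50,262,195),'panel':(262,60,415,200)}.items():
    P=W[t:b,l:r].reshape(-1,3)
    for a,c in ((.013,.0205),(.0205,.03),(.04,.055)):
        Q=P[(P[:,2]>a)&(P[:,2]<c)]
        if len(Q)>50:
            rc=cv2.minAreaRect((Q[:,:2]*1000).astype('f4')); print(k,a,len(Q),[np.round(x,1) for x in rc], cv2.boxPoints(rc).round(0).tolist())
B=W[280:340,150:400,2]; print('bench',np.nanmedian(B),np.nanstd(B))
E
```

```text
disc 435 mid [0.4541 0.3086 0.0228] ext [0.0473 0.0495 0.0096] med [0.4538 0.3075 0.0235] [array([454.1, 308.6]), array([47. , 49.5]), np.float64(1.2)]
dolly 46 mid [0.4379 0.1844 0.0267] ext [0.013  0.0152 0.0075] med [0.4379 0.1835 0.0282] [array([437.9, 184.4]), array([12.9, 15.2]), np.float64(1.0)]
ring 266 mid [0.4287 0.0722 0.0135] ext [0.048  0.046  0.0086] med [0.4284 0.0726 0.0139] [array([428.8,  72.1]), array([47.7, 45.8]), np.float64(2.0)]
plate 534 mid [ 0.4667 -0.0669  0.0196] ext [0.0611 0.0612 0.0101] med [ 0.4669 -0.0667  0.0192] [array([467.2, -66.8]), array([50.1, 49.8]), np.float64(18.0)]
bolt 246 mid [ 0.4476 -0.2107  0.0126] ext [0.0963 0.0464 0.0145] med [ 0.4454 -0.2009  0.0129] [array([ 445.1, -214.3]), array([44. , 98.1]), np.float64(80.9)]
shank 79 mid [ 0.4778 -0.3243  0.0935] ext [0.014  0.0141 0.0252] med [ 0.4784 -0.3219  0.1023] [array([ 478. , -324.1]), array([13.4, 14.4]), np.float64(74.4)]
barrel 470 mid [ 0.4779 -0.3252  0.0595] ext [0.054  0.0555 0.0125] med [ 0.4791 -0.3195  0.0599] [array([ 478., -325.]), array([53.9, 54.4]), np.float64(21.8)]
conc 0.013 1096 [array([730.8, 173.5]), array([285.3, 303.4]), np.float64(0.4)] [[587.0, 324.0], [589.0, 21.0], [874.0, 23.0], [872.0, 326.0]]
conc 0.0205 357 [array([732.1, 175. ]), array([282.6, 306. ]), np.float64(0.1)] [[590.0, 328.0], [591.0, 22.0], [874.0, 22.0], [873.0, 328.0]]
conc 0.04 4198 [array([803.3, 165.1]), array([200.6, 147.7]), np.float64(88.2)] [[726.0, 67.0], [874.0, 62.0], [880.0, 263.0], [733.0, 268.0]]
panel 0.013 1482 [array([ 729., -177.]), array([278.9, 309.2]), np.float64(4.6)] [[578.0, -34.0], [602.0, -342.0], [880.0, -320.0], [856.0, -12.0]]
panel 0.0205 2503 [array([ 725.9, -175.4]), array([270.8, 305. ]), np.float64(4.5)] [[579.0, -34.0], [603.0, -338.0], [873.0, -317.0], [849.0, -13.0]]
bench -0.0004849093622974111 0.006368074198317003
```

View pics/c1.png

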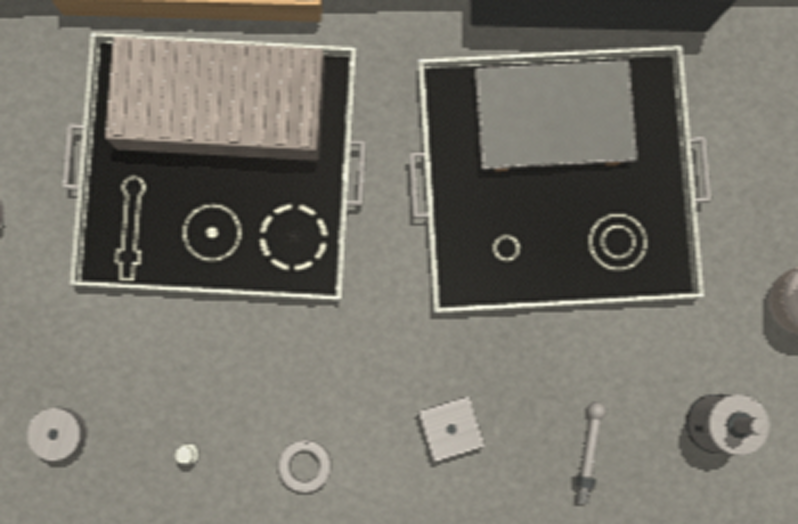

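The top view shows both trays with all the outlines clear. The parts lie in a row in front: disc, dolly, ring, plate, bolt (ball end away from the robot) and core bit. Next I measure the outline centres and the bolt axis.

```bash
python3 - <<'E'
from h import *
f=cam('top'); g=cv2.cvtColor(f['frame'],cv2.COLOR_RGB2GRAY)
def o(u,v): return u/2.28+90, v/2.28+50
for k,(u,v,r) in {'bolt':(131,228,None),'disc':(212,232,36),'core':(293,237,42),'dolly':(506,247,20),'ring':(618,241,36)}.items():
    a,b=o(u,v); w=(10,25) if k=='bolt' else (r/2.28,r/2.28)
    v0,u0=int(b-w[1]),int(a-w[0]); s=g[v0:int(b+w[1])+2,u0:int(a+w[0])+2].astype(float)
    yy,xx=np.where(s>75); P=np.array([at_z(f,x+u0,y+v0,.006)[:2] for x,y in zip(xx,yy)])*1000
    m=(P.min(0)+P.max(0))/2; print(k,len(P),'bbox mid',m.round(1),'ext',np.ptp(P,0).round(1),'mean',P.mean(0).round(1), 'rect',[np.round(q,1) for q in cv2.minAreaRect(P.astype('f4'))])
    if k=='bolt': vx=cv2.fitLine(P.astype('f4'),cv2.DIST_L2,0,.01,.01).ravel(); print(vx)
W=cloud(f); P=W[222:280,330:366].reshape(-1,3);P=P[(P[:,2]>.006)&(P[:,2]<.03)]*1000
ln=cv2.fitLine(P[:,:2].astype('f4'),cv2.DIST_HUBER,0,.01,.01).ravel();print('bolt',ln)
d=ln[:2]; s=(P[:,:2]-ln[2:])@d; n=(P[:,:2]-ln[2:])@[-d[1],d[0]]
for a in range(int(s.min()),int(s.max()),8):
    k=(s>=a)&(s<a+8); print(a,k.sum(),n[k].min().round(1),n[k].max().round(1),P[k,2].max().round(1),P[k].mean(0).round(1))
s_=cam('scene'); save(s_,'s.png'); im=cv2.imread('pics/s.png'); cv2.imwrite('pics/s1.png',cv2.resize(im[:,60:440],None,fx=1.5,fy=1.5,interpolation=2))
# same centres from scene
W=cloud(s_)
for k,(l,t,r,b),lo,hi in [('disc',(370,230,415,275),.018,.03),('dolly',(338,200,362,230),.02,.035),('ring',(298,178,332,205),.009,.02),('core',(180,95,222,145),.09,.11)]:
    P=W[t:b,l:r].reshape(-1,3);P=P[(P[:,2]>lo)&(P[:,2]<hi)];print(k,len(P),((P.min(0)+P.max(0))/2).round(4),np.ptp(P,0).round(4))
E
```

```text
bolt 281 bbox mid [651.1 246.3] ext [111.3  46.8] mean [641.7 250. ] rect [array([651.4, 247.6]), array([110.6,  46.6]), np.float64(1.4)]
[ 9.9999917e-01 -1.3074228e-03  6.4174078e+02  2.5002420e+02]
disc 181 bbox mid [653.  170.7] ext [56.7 56.2] mean [652.9 170.8] rect [array([653. , 170.7]), array([56.5, 55.8]), np.float64(2.0)]
core 221 bbox mid [645.4  86.3] ext [75.7 76.9] mean [648.5  90. ] rect [array([648.2,  82.8]), array([84.2, 66.5]), np.float64(79.0)]
dolly 73 bbox mid [ 644.3 -119.1] ext [25.1 27. ] mean [ 644.4 -118.3] rect [array([ 644.3, -119.1]), array([24.9, 27. ]), np.float64(1.4)]
ring 247 bbox mid [ 652.8 -228. ] ext [54.8 56.3] mean [ 653.1 -227.7] rect [array([ 652.7, -228. ]), array([54.4, 56.6]), np.float64(1.4)]
bolt [ 9.8693049e-01 -1.6114646e-01  4.4751132e+02 -2.0009973e+02]
-49 15 -5.1 2.3 17.1 [ 403.  -193.6   12. ]
-41 19 -9.1 4.4 14.9 [ 410.6 -195.5   11.7]
-33 32 -8.1 7.5 19.8 [ 419.  -194.7   14.8]
-25 21 -10.4 7.6 17.2 [ 426.1 -197.3   12.1]
-17 17 -6.1 3.6 15.1 [ 435.  -198.8   11.5]
-9 15 -5.4 2.7 15.8 [ 442.5 -200.4   12.2]
-1 18 -5.7 4.2 14.6 [ 450.5 -201.    11.6]
7 15 -4.5 3.0 14.4 [ 458.3 -202.4   12.2]
15 19 -6.1 3.9 16.2 [ 466.3 -203.8   11.4]
23 15 -6.0 3.2 14.7 [ 474.5 -204.7   11.7]
31 24 -8.3 7.2 18.5 [ 482.3 -206.    13.9]
39 28 -7.3 7.9 18.4 [ 489.7 -206.2   14.7]
47 4 -3.7 2.1 14.9 [ 494.7 -209.    11.6]
disc 350 [0.4561 0.3104 0.0238] [0.0496 0.0491 0.0114]
dolly 37 [0.4399 0.1858 0.026 ] [0.0157 0.0147 0.0108]
ring 186 [0.4317 0.0736 0.0139] [0.0499 0.0497 0.0094]
core 34 [ 0.4802 -0.3242  0.0984] [0.016  0.0175 0.0155]
```

View pics/s1.png

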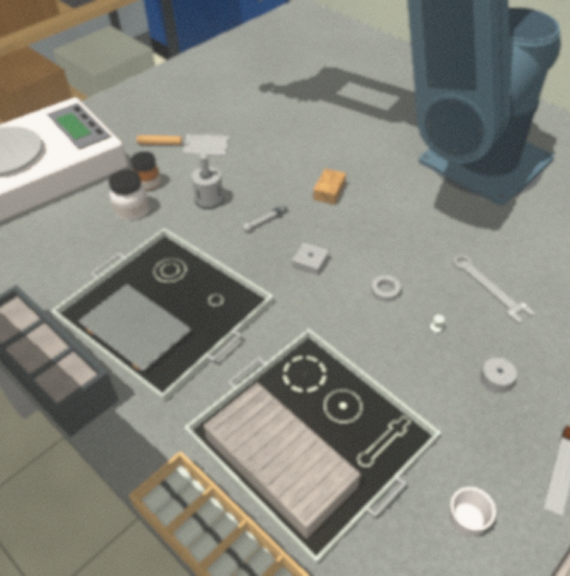

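```bash
python3 -m jog '{"offset":[[31,39,-10],[32,39,-10],[32,39,-10],[32,39,-10],[32,39,-10],[32,39,-10],[32,40,-10],[30,40,-10]],"dr":[[0,0,-3.8],[0,0,-3.8],[0,0,-3.8],[0,0,-3.8],[0,0,-3.8],[0,0,-3.7],[0,0,-3.7],[0,0,-3.7]],"grip":[0.1,0.1,0.1,0.1,0.1,0.1,0.1,0.1]}' 40
```

```text
time: 2.85
tcp_pos: [0.4493, -0.1989, 0.1513]
eef_rot: [-180.0, -0.0, -99.4]
force: [0.1, -0.0, -0.4]
grip_width: 0.447
```

```bash
python3 -m jog '{"offset":[[0,0,-45],[0,0,-45],[0,0,-35],[0,0,-15],[0,0,-7.5],[0,0,0],[0,0,0],[0,0,0]],"dr":[[0,0,0],[0,0,0],[0,0,0],[0,0,0],[0,0,0],[0,0,0],[0,0,0],[0,0,0]],"grip":[0.1,0.1,0.1,0.1,0.1,1,1,1]}' 40
```

```text
time: 3.85
tcp_pos: [0.449, -0.2009, 0.0049]
eef_rot: [-179.9, -0.1, -99.3]
force: [1.1, 0.0, 1.6]
grip_width: 0.093
```

```bash
python3 -m jog '{"offset":[[0,0,0],[0,0,20],[0,0,50],[15,40,10],[26,55,0],[26,55,0],[26,55,0],[26,55,0]],"dr":[[0,0,0],[0,0,0],[0,0,0],[0,0,1.5],[0,0,1.5],[0,0,1.5],[0,0,1.5],[0,0,1.5]],"grip":[1,1,1,1,1,1,1,1]}' 40
```

```text
time: 4.85
tcp_pos: [0.5676, 0.0617, 0.0838]
eef_rot: [180.0, -0.0, -91.8]
force: [0.6, 0.3, -1.0]
grip_width: 0.094
```

```bash
python3 -m jog '{"offset":[[26,55,0],[26,55,0],[26,55,0],[10,26,0],[0,0,0]],"dr":[[0,0,0],[0,0,0],[0,0,0],[0,0,0],[0,0,0]],"grip":[1,1,1,1,1]}' 40
python3 - <<'E'
from h import *
f=cam('scene');save(f,'b.png');im=cv2.imread('pics/b.png');cv2.imwrite('pics/b1.png',cv2.resize(im[130:384,170:400],None,fx=2.3,fy=2.3,interpolation=2))
E
```

```text
time: 5.48
tcp_pos: [0.6549, 0.2532, 0.0829]
eef_rot: [180.0, 0.0, -91.6]
force: [0.4, -0.9, -0.2]
grip_width: 0.093
```

View pics/b1.png

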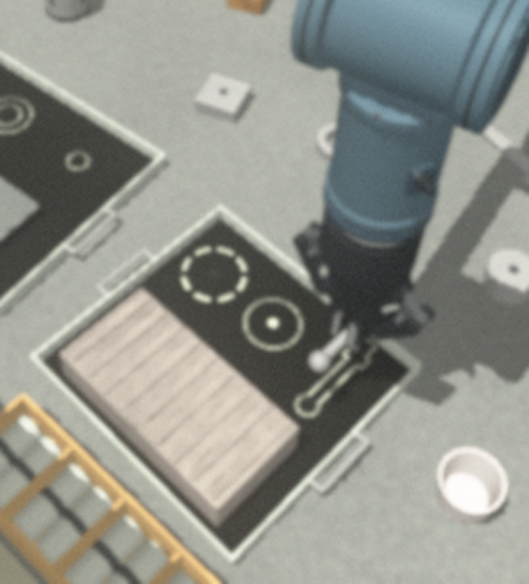

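The bolt is held level over its outline, with the ball away from the robot. Lowering it now.

```bash
python3 -m jog '{"offset":[[1,-1,-35],[0,0,-25],[0,0,-9],[0,0,-2.5],[0,0,0],[0,0,0],[0,0,50],[0,0,60]],"dr":[[0,0,0],[0,0,0],[0,0,0],[0,0,0],[0,0,0],[0,0,0],[0,0,0],[0,0,0]],"grip":[1,1,1,1,0.4,0.4,0.4,0.2]}' 40
```

```text
time: 6.52
tcp_pos: [0.6554, 0.2497, 0.1227]
eef_rot: [179.9, -0.0, -91.8]
force: [0.4, 0.0, -0.4]
grip_width: 0.4
```

```bash
python3 -m jog '{"offset":[[-40,12,0],[-40,12,0],[-40,12,0],[-40,12,0],[-40,11.5,-40],[0,0,-40],[0,0,-25],[0,0,-13]],"dr":[[0,0,0],[0,0,0],[0,0,0],[0,0,0],[0,0,0],[0,0,0],[0,0,0],[0,0,0]],"grip":[-0.7,-0.7,-0.7,-0.7,-0.7,-0.7,-0.7,-0.7]}' 60
```

```text
time: 7.52
tcp_pos: [0.4559, 0.3094, 0.0039]
eef_rot: [180.0, -0.0, -91.8]
force: [0.5, -0.4, 0.6]
grip_width: 0.848
```

```bash
python3 -m jog '{"offset":[[0,0,-1.5],[0,0,0],[0,0,0],[0,0,0],[0,0,0]],"dr":[[0,0,0],[0,0,0],[0,0,0],[0,0,0],[0,0,0]],"grip":[-0.7,1,1,1,1]}' 60
```

```text
time: 8.15
tcp_pos: [0.4573, 0.3098, 0.0044]
eef_rot: [-179.8, 0.1, -91.8]
force: [-0.8, 0.1, 5.0]
grip_width: 0.563
```

```bash
python3 -m jog '{"offset":[[0,0,25],[0,0,45],[33,-23,0],[33,-23,0],[33,-23,0],[33,-23,0],[33,-23,0],[33,-23,0]],"dr":[[0,0,0],[0,0,0],[0,0,0],[0,0,0],[0,0,0],[0,0,0],[0,0,0],[0,0,0]],"grip":[1,1,1,1,1,1,1,1]}' 60
```

```text
time: 9.15
tcp_pos: [0.6548, 0.1703, 0.0725]
eef_rot: [180.0, -0.0, -91.8]
force: [-0.4, -0.0, -3.2]
grip_width: 0.563
```

```bash
python3 -m jog '{"offset":[[0,0,0],[0,0,-35],[0,0,-20],[0,0,-7],[0,0,-1.5],[0,0,0]],"dr":[[0,0,0],[0,0,0],[0,0,0],[0,0,0],[0,0,0],[0,0,0]],"grip":[1,1,1,1,1,1]}' 60
```

```text
time: 9.9
tcp_pos: [0.6538, 0.1718, 0.0105]
eef_rot: [180.0, 0.0, -91.8]
force: [-2.8, 0.0, 2.7]
grip_width: 0.562
```

```bash
python3 -m jog '{"offset":[[0,0,0],[0,0,0],[0,0,40],[0,0,50],[-19,-54,50],[-19,-54,0],[-19,-54,0],[-19,-54,0]],"dr":[[0,0,0],[0,0,0],[0,0,0],[0,0,0],[0,0,0],[0,0,0],[0,0,0],[0,0,0]],"grip":[-0.5,-0.5,-0.5,-0.5,0,0,0,0]}' 60
```

```text
time: 10.9
tcp_pos: [0.5814, -0.0367, 0.141]
eef_rot: [-179.9, -0.0, -91.8]
force: [-0.1, 0.1, 0.3]
grip_width: 0.499
```

```bash
python3 -m jog '{"offset":[[-19,-54,0],[-19,-54,0],[-19,-54,0],[-19,-54,0],[-23,-63.5,0],[0,0,0]],"dr":[[0,0,0],[0,0,0],[0,0,0],[0,0,0],[0,0,0],[0,0,0]],"grip":[0,0,0,0,0,0]}' 60
python3 - <<'E'
from h import *
f=cam('top');save(f,'p2.png');im=cv2.imread('pics/p2.png');cv2.imwrite('pics/p2c.png',cv2.resize(im[50:280,90:440],None,fx=2.28,fy=2.28,interpolation=2))
s=cam('scene');W=cloud(f)
for k,(l,t,r,b),lo,hi in [('disc',(165,130,205,175),.022,.036)]:
    P=W[t:b,l:r].reshape(-1,3);P=P[(P[:,2]>lo)&(P[:,2]<hi)];print(k,len(P),((P.min(0)+P.max(0))/2).round(4),np.ptp(P,0).round(4))
P=W[124:175,140:155].reshape(-1,3);P=P[(P[:,2]>.012)&(P[:,2]<.03)];print('bolt',len(P),((P.min(0)+P.max(0))/2).round(4),np.ptp(P,0).round(4),cv2.fitLine(P[:,:2].astype('f4'),4,0,.01,.01).ravel())
E
```

```text
time: 11.65
tcp_pos: [0.483, -0.3148, 0.1408]
eef_rot: [-179.9, -0.1, -92.2]
force: [-0.6, 0.9, -0.4]
grip_width: 0.496
disc 418 [0.65   0.17   0.0282] [0.0489 0.0481 0.0117]
bolt 238 [0.6503 0.249  0.0181] [0.1032 0.0218 0.012 ] [ 0.99935806 -0.03582491  0.65384567  0.24687004]
```

View pics/p2c.png

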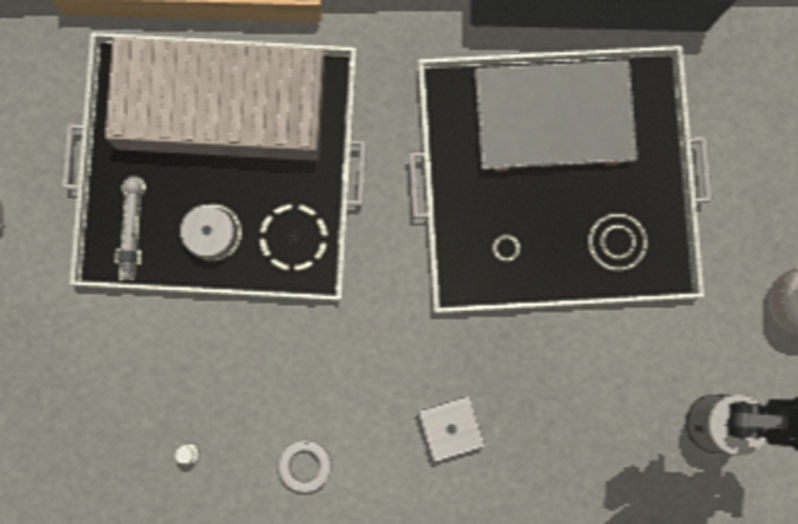

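Bolt and disc sit on their outlines, about 3 mm off at most. Next I grip the core bit's shank.

```bash
python3 -m jog '{"offset":[[-4,-9.2,0],[0,0,-30],[0,0,-30],[0,0,-11],[0,0,0],[0,0,0],[0,0,0],[0,0,0]],"dr":[[0,0,0],[0,0,0],[0,0,0],[0,0,0],[0,0,0],[0,0,0],[0,0,0],[0,0,0]],"grip":[0,0,0,0,1,1,1,1]}' 60
```

```text
time: 12.75
tcp_pos: [0.4803, -0.319, 0.0697]
eef_rot: [-180.0, -0.0, -91.8]
force: [0.1, -0.0, -3.4]
grip_width: 0.158
```

```bash
python3 -m jog '{"offset":[[0,0,20],[0,0,40],[10,25,0],[18,43,0],[18,43,0],[18,43,0],[18,43,0],[18,43,0]],"dr":[[0,0,0],[0,0,0],[0,0,0],[0,0,0],[0,0,0],[0,0,0],[0,0,0],[0,0,0]],"grip":[1,1,1,1,1,1,1,1]}' 60
```

```text
time: 13.75
tcp_pos: [0.5807, -0.0777, 0.1296]
eef_rot: [-180.0, -0.0, -91.8]
force: [-0.3, -0.1, -3.4]
grip_width: 0.153
```

```bash
python3 -m jog '{"offset":[[18,43,0],[18,43,0],[18,43,0],[14,33,0],[5,12,0],[0,0,0],[0,0,0]],"dr":[[0,0,0],[0,0,0],[0,0,0],[0,0,0],[0,0,0],[0,0,0],[0,0,0]],"grip":[1,1,1,1,1,1,1]}' 60; python3 -c "
from h import *
f=cam('scene');save(f,'c.png');im=cv2.imread('pics/c.png');cv2.imwrite('pics/cc.png',cv2.resize(im[130:384,150:400],None,fx=2.2,fy=2.2,interpolation=2))"
```

```text
time: 14.62
tcp_pos: [0.6528, 0.0936, 0.1293]
eef_rot: [180.0, -0.0, -91.9]
force: [-0.6, -0.2, -3.2]
grip_width: 0.156
```

View pics/cc.png

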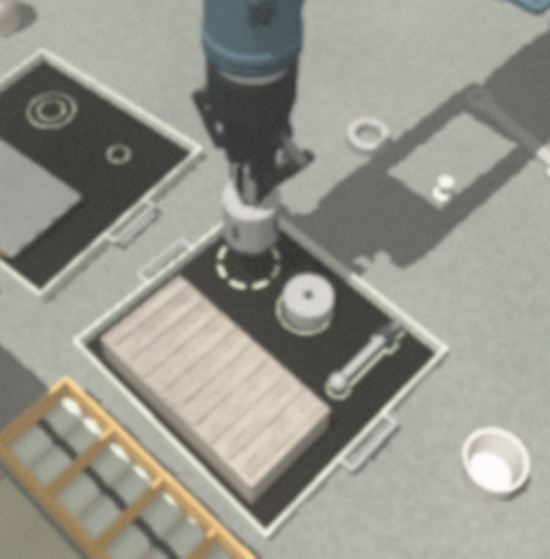

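The bit hangs upright just above its broken circle. Lowering it.

```bash
python3 -m jog '{"offset":[[0,-2,-25],[0,0,-20],[0,0,-7],[0,0,-1.5],[0,0,0],[0,0,0],[0,0,0],[0,0,40]],"dr":[[0,0,0],[0,0,0],[0,0,0],[0,0,0],[0,0,0],[0,0,0],[0,0,0],[0,0,0]],"grip":[1,1,1,1,1,0.2,0.2,0.2]}' 60
```

```text
time: 15.68
tcp_pos: [0.651, 0.093, 0.1134]
eef_rot: [179.6, -0.0, -91.8]
force: [0.4, -0.4, -0.1]
grip_width: 0.4
```

```bash
python3 -m jog '{"offset":[[0,0,25],[-20,9,0],[-48,21,0],[-48,21,0],[-48,21,-10],[-48,21,-20],[0,0,0],[0,0,0]],"dr":[[0,0,0],[0,0,0],[0,0,0],[0,0,0],[0,0,0],[0,0,0],[0,0,0],[0,0,0]],"grip":[0.2,0.2,0.2,0.2,0.2,0.2,0.2,0.2]}' 40; python3 - <<'E'
from h import *
for n,b in (('top',((120,135,260,190))),('scene',(200,220,350,320))):
    f=cam(n);save(f,'d_%s.png'%n);l,t,r,bb=b;W=cloud(f);P=W[t:bb,l:r].reshape(-1,3)
    Q=P[(P[:,2]>.095)&(P[:,2]<.13)];print(n,'shank',len(Q),((Q.min(0)+Q.max(0))/2).round(4),np.ptp(Q,0).round(4)) if len(Q) else 0
    Q=P[(P[:,2]>.06)&(P[:,2]<.072)];print(n,'barrel',len(Q),((Q.min(0)+Q.max(0))/2).round(4),np.ptp(Q,0).round(4))
E
```

```text
time: 16.68
tcp_pos: [0.4426, 0.1862, 0.1119]
eef_rot: [-179.8, 0.0, -91.8]
force: [1.0, 0.0, 0.3]
grip_width: 0.399
top shank 53 [0.6504 0.0907 0.1053] [0.0134 0.0136 0.0134]
top barrel 472 [0.6509 0.0911 0.066 ] [0.0536 0.0545 0.0116]
scene shank 58 [0.6529 0.0927 0.1044] [0.0145 0.0161 0.0164]
scene barrel 358 [0.6533 0.0924 0.0661] [0.0558 0.0556 0.0115]
```

```bash
python3 -m jog '{"offset":[[-3,-1,-40],[0,0,-40],[0,0,-20],[0,0,-8],[0,0,0],[0,0,0],[0,0,0],[0,0,0]],"dr":[[0,0,0],[0,0,0],[0,0,0],[0,0,0],[0,0,0],[0,0,0],[0,0,0],[0,0,0]],"grip":[0.2,0.2,0.2,0.2,1,1,1,1]}' 40
```

```text
time: 17.77
tcp_pos: [0.4387, 0.185, 0.0035]
eef_rot: [-179.9, 0.0, -91.8]
force: [1.0, 0.5, -0.9]
grip_width: 0.195
```

```bash
python3 -m jog '{"offset":[[0,0,20],[0,0,50],[15,-22,0],[31,-46,0],[31,-46,0],[31,-46,0],[31,-46,0],[31,-46,0]],"dr":[[0,0,0],[0,0,0],[0,0,0],[0,0,0],[0,0,0],[0,0,0],[0,0,0],[0,0,0]],"grip":[1,1,1,1,1,1,1,1]}' 40
```

```text
time: 18.77
tcp_pos: [0.6091, -0.0686, 0.0732]
eef_rot: [-180.0, 0.0, -91.8]
force: [1.0, 0.6, 0.6]
grip_width: 0.194
```

```bash
python3 -m jog '{"offset":[[26,-38,0],[10.5,-13,0],[0,0,0],[0,0,0]],"dr":[[0,0,0],[0,0,0],[0,0,0],[0,0,0]],"grip":[1,1,1,1]}' 40; python3 -c "
from h import *
f=cam('scene');save(f,'e.png');im=cv2.imread('pics/e.png');cv2.imwrite('pics/ec.png',cv2.resize(im[100:280,80:280],None,fx=3,fy=3,interpolation=2))"
```

```text
time: 19.27
tcp_pos: [0.6437, -0.1165, 0.0727]
eef_rot: [179.9, 0.1, -91.8]
force: [0.2, -0.4, -0.8]
grip_width: 0.202
```

View pics/ec.png

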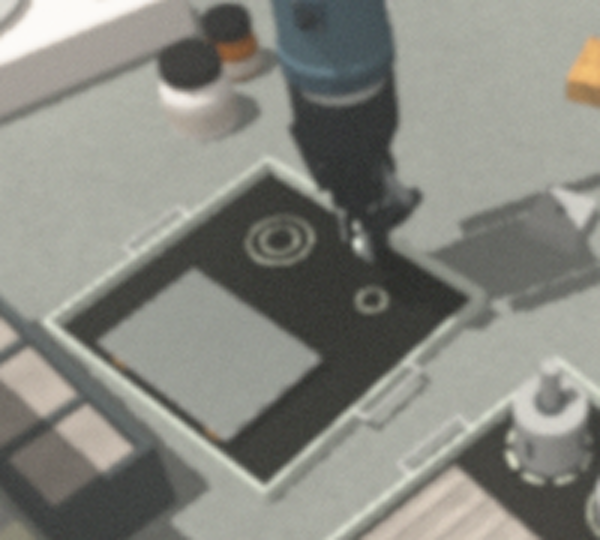

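The dolly is held, visible between the fingertips at about (360,245) in the crop.

```bash
python3 -m jog '{"offset":[[1,-1,-30],[0,0,-22],[0,0,-8],[0,0,-3],[0,0,0],[0,0,0],[0,0,0],[0,0,0]],"dr":[[0,0,0],[0,0,0],[0,0,0],[0,0,0],[0,0,0],[0,0,0],[0,0,0],[0,0,0]],"grip":[1,1,1,1,1,0.3,0.3,0.3]}' 40
```

```text
time: 20.32
tcp_pos: [0.646, -0.1192, 0.0103]
eef_rot: [-180.0, -0.0, -91.8]
force: [-0.5, 0.8, -0.1]
grip_width: 0.35
```

```bash
python3 -m jog '{"offset":[[0,0,40],[0,0,50],[-20,20,20],[-37,37,0],[-37,37,0],[-37,37,0],[-37,37,0],[-37,22,0]],"dr":[[0,0,0],[0,0,0],[0,0,0],[0,0,0],[0,0,0],[0,0,0],[0,0,0],[0,0,0]],"grip":[0.3,0.3,0.3,-0.6,-0.6,-0.6,-0.6,-0.6]}' 60
```

```text
time: 21.32
tcp_pos: [0.4394, 0.0723, 0.1202]
eef_rot: [-180.0, 0.0, -91.8]
force: [0.8, 0.7, 0.4]
grip_width: 0.799
```

```bash
python3 -m jog '{"offset":[[-9.5,0.7,0],[0,0,-50],[0,0,-40],[0,0,-20],[0,0,-6],[0,0,-4],[0,0,0]],"dr":[[0,0,0],[0,0,0],[0,0,0],[0,0,0],[0,0,0],[0,0,0],[0,0,0]],"grip":[-0.6,-0.6,-0.6,-0.6,-0.6,-0.6,-0.6]}' 50; python3 - <<'E'
from h import *
for n,(l,t,r,b) in (('top',(300,145,325,170)),('scene',(190,185,220,215))):
    f=cam(n);W=cloud(f);P=W[t:b,l:r].reshape(-1,3)
    Q=P[(P[:,2]>.025)&(P[:,2]<.045)];print(n,'dolly',len(Q),((Q.min(0)+Q.max(0))/2).round(4),np.ptp(Q,0).round(4)) if len(Q) else print(n,0)
E
```

```text
time: 22.2
tcp_pos: [0.4321, 0.0714, 0.0005]
eef_rot: [-179.9, -0.0, -91.8]
force: [-0.8, -0.7, 0.2]
grip_width: 0.802
top dolly 45 [ 0.6444 -0.1192  0.0329] [0.0152 0.0134 0.008 ]
scene dolly 37 [ 0.6471 -0.1182  0.0328] [0.0149 0.0151 0.0123]
```

```bash
python3 -m jog '{"offset":[[0,0,0],[0,0,0],[0,0,0],[0,0,0],[0,0,0]],"dr":[[0,0,0],[0,0,0],[0,0,0],[0,0,0],[0,0,0]],"grip":[1,1,1,1,1]}' 50
```

```text
time: 22.92
tcp_pos: [0.4318, 0.0717, 0.0008]
eef_rot: [-179.9, -0.0, -91.8]
force: [-2.1, -0.0, 6.9]
grip_width: 0.555
```

```bash
python3 -m jog '{"offset":[[0,0,20],[0,0,50],[20,-27,5],[34,-45,0],[34,-45,0],[34,-45,0],[34,-45,0],[34,-45,0]],"dr":[[0,0,0],[0,0,0],[0,0,0],[0,0,0],[0,0,0],[0,0,0],[0,0,0],[0,0,0]],"grip":[1,1,1,1,1,1,1,1]}' 50
```

```text
time: 23.92
tcp_pos: [0.622, -0.1817, 0.0748]
eef_rot: [180.0, 0.0, -91.8]
force: [2.3, 0.3, -1.7]
grip_width: 0.551
```

```bash
python3 -m jog '{"offset":[[24,-32,0],[10,-15,0],[0,0,0],[0,0,0]],"dr":[[0,0,0],[0,0,0],[0,0,0],[0,0,0]],"grip":[1,1,1,1]}' 50
```

```text
time: 24.42
tcp_pos: [0.6545, -0.2263, 0.0745]
eef_rot: [179.9, 0.1, -91.8]
force: [-0.8, 0.2, -2.6]
grip_width: 0.552
```

```bash
python3 -m jog '{"offset":[[0,0,-35],[0,0,-22],[0,0,-8],[0,0,-3],[0,0,0],[0,0,0],[0,0,0],[0,0,0]],"dr":[[0,0,0],[0,0,0],[0,0,0],[0,0,0],[0,0,0],[0,0,0],[0,0,0],[0,0,0]],"grip":[1,1,1,1,1,-0.5,-0.5,-0.5]}' 50
```

```text
time: 25.42
tcp_pos: [0.6556, -0.2276, 0.0075]
eef_rot: [-180.0, -0.0, -91.8]
force: [-0.8, 0.7, 0.2]
grip_width: 0.749
```

```bash
python3 -m jog '{"offset":[[0,0,40],[0,0,55],[-30,-10,50],[-50,0,30],[-50,0,0],[-50,0,0],[-50,0,0],[0,0,0]],"dr":[[0,0,0],[0,0,0],[0,0,0],[0,0,0],[0,0,0],[0,0,0],[0,0,0],[0,0,0]],"grip":[-0.5,-0.5,-0.5,-0.5,-0.5,-0.5,-0.5,-0.5]}' 50; python3 - <<'E'
from h import *
R={'top':{'disc':(165,130,205,175,.022,.036),'core':(195,125,245,175,.06,.072),'dolly':(300,145,325,170,.025,.045),'ring':(340,135,385,175,.016,.03),'plate':(262,218,308,260,.014,.026),'bolt':(138,122,157,176,.012,.03)}}
f=cam('top');save(f,'f.png');im=cv2.imread('pics/f.png');cv2.imwrite('pics/fc.png',cv2.resize(im[50:280,90:440],None,fx=2.28,fy=2.28,interpolation=2))
W=cloud(f)
for k,(l,t,r,b,lo,hi) in R['top'].items():
    P=W[t:b,l:r].reshape(-1,3);P=P[(P[:,2]>lo)&(P[:,2]<hi)];print(k,len(P),((P.min(0)+P.max(0))/2).round(4),np.ptp(P,0).round(4),'top z',np.median(P[:,2]).round(4))
    if k=='bolt':print(cv2.fitLine(P[:,:2].astype('f4'),4,0,.01,.01).ravel())
s=cam('scene');save(s,'g.png');im=cv2.imread('pics/g.png');cv2.imwrite('pics/gc.png',cv2.resize(im[90:384,80:400],None,fx=2,fy=2,interpolation=2))
E
```

```text
time: 26.42
tcp_pos: [0.4224, -0.2367, 0.1821]
eef_rot: [179.9, 0.0, -91.9]
force: [0.7, -0.8, -0.6]
grip_width: 0.752
disc 416 [0.6501 0.1699 0.0283] [0.0487 0.0484 0.0121] top z 0.0298
core 473 [0.6505 0.0911 0.0661] [0.0532 0.0546 0.0113] top z 0.0651
dolly 45 [ 0.6444 -0.119   0.0315] [0.0149 0.0134 0.0117] top z 0.0338
ring 261 [ 0.6524 -0.2276  0.0211] [0.0498 0.0488 0.01  ] top z 0.0203
plate 537 [ 0.4667 -0.0668  0.0197] [0.061  0.0609 0.0114] top z 0.0193
bolt 262 [0.6489 0.2449 0.0186] [0.1051 0.0403 0.0133] top z 0.0177
[ 0.99961555 -0.0277269   0.64912975  0.24674231]
```

View pics/fc.png

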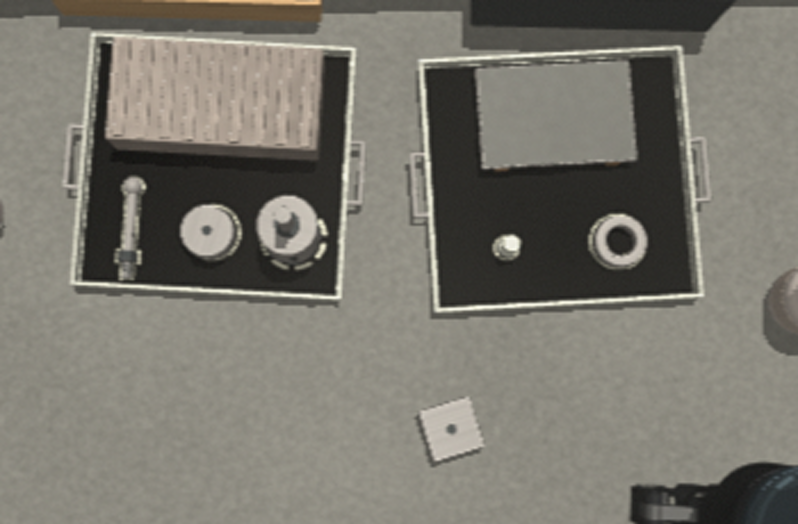

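View pics/gc.png

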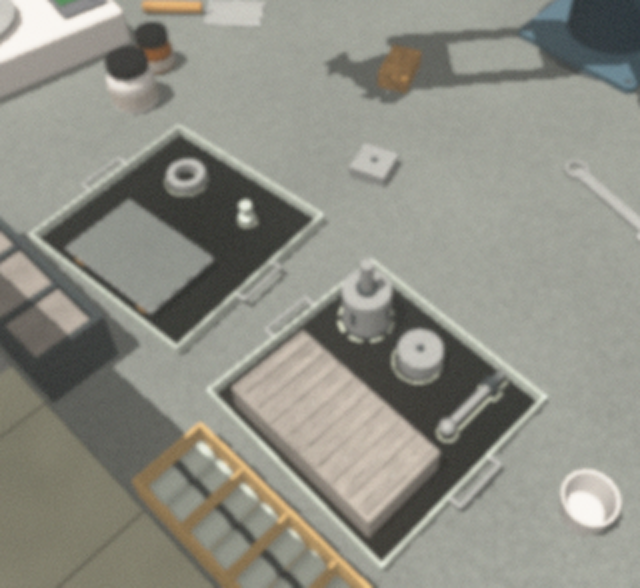

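Both views agree: all five parts stand or lie on their outlines, the plate hasn't moved, and the arm is clear. Handing the job in.

```bash
python3 -c "
from plant import env
print(env.close_job(), env.read_state()['time'])"
```

```text
the job is handed in; nothing more can be done
the job is handed in; nothing more can be done
```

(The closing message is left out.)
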